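# Hold up the spacer sleeve that matches the tape roll

## Robot

A 7-joint arm with a two-finger parallel gripper is mounted at the origin on a cart in front of the work surface, level with it; the furniture and walls round the work are solid. World frame = base frame: x ahead of the robot, y to its left, z up, the work surface at z = 0. Lengths are in m, angles in rad, forces in N, time in s.
With the tool pointing down it reaches from about 0.35 to 0.9 m from the base axis. Payload 19.9 kg.
Tool frame: the origin (TCP) lies on the centre line of the jaws, within the pads' length; the fingertips stand 22 mm ahead of it and the grasp point (between the pads) lies 3 mm ahead of it (ctrl.tcp_to_tips is the distance from the TCP to the fingertips, in m); x points along the fingers, z is the direction in which the jaws open and shut, and the axes are right-handed (so a half turn about x gives the same grasp; the last joint's range is limited). The gripper opens to 85 mm and grips with 20 to 120 N. Pads are 22 mm wide; open, the fingers measure 114 mm over their backs; the gripper's body (76 mm by 85 mm) begins 54 mm behind the grasp point. The pads swing forward as they close: fully open they stand 13 mm farther back than shut.
Start: joints at [1.089, 0.417, -0.01, 1.614, 0.005, 1.111, -0.053], TCP at [0.266, -0.566, 0.253] pointing down, gripper open.
Joint ranges: [-2.81, 2.81], [-0.39, 2.02], [-1.27, 1.25], [0.06, 2.57], [-1.19, 4.33], [0.19, 2], [-2.82, 2.82]. Speed limits (rad/s): [1.89, 1.89, 2.39, 2.39, 3.01, 3.01, 3.01].

## Interface

Orientations are given as a rotation vector (axis times angle).
In Python, from plant import ctrl, vision, workorder gives the robot as it stands.
- The arm moves only by the tool step_arm, never from a script. Its argument "series" is one flat list of numbers, 7 for each row, row after row: the shift along the world's x, y, z as a fraction of full scale, then the turn, a rotation vector about the world's x, y, z as a fraction of full scale, then the closure, from 0 (fully open) to 1 (shut). In form: [tx, ty, tz, wx, wy, wz, fingers, tx, ty, tz, wx, wy, wz, fingers, ...]. A call has exactly 10 rows; each row shifts and turns the commanded pose from where the row before left it; what a row does not reach is not made up. Full scale, the value 1, is 0.03 m for a shift and 5 degrees for a turn. A row lasts 1/12 s, in which the tool goes at most 41.7 mm and 7.16 degrees, less where a joint would pass 70% of its speed; a pose out of reach is approached as far as the arm can. A call with a number of a shift or a turn outside -1 to 1 is refused whole. A call with a gripper value outside its range is refused whole. The fingers move at their own pace and stop on an object; the grip force is fixed at half the most. Time passes only in rows, so rows that do not move let the fingers close, or fill a call up. It gives the time, the measured TCP pose, the force and the opening at its end, in the units of the state.
- ctrl.get_obs(): the state, without advancing time (a new reading comes with each control period).
- vision.read_camera(name): name is "scene" or "top"; returns the picture (384x512x3 uint8, red, green, blue); there is no depth.
- vision.calibration(name): a dict with "mtx" (3x3 intrinsics, pixels), "k1" (the pictures are not rectified: a ray, as slopes to the right and down, at radius r is drawn at 1 + k1 r^2 times it, then the intrinsics apply), "xyz" and "attitude" of the camera in the world. Camera axes: x right, y down, z forward; pixel columns grow to the right and rows downward; lengths in m; the calibration is good to about 2 mm. A picture is of the moment at which its call begins. calibration takes no time and is no camera call.
- workorder.close_job(): hands the job in, once; it reports no verdict.
The state is a dict: "t": time; "joint_pos": joint angles; "qd": joint speeds; "tau": joint torques, N m; "ee_pos": TCP position; "tool_rot": TCP orientation; "ft_force": force on the tool from outside, world axes, zero at the start; "ft_torque": the same for the moment, N m; "gripper_width": finger opening in m.
Only numpy, scipy, OpenCV 4.12 (cv2) and the standard library are available. Lean on these libraries where they do the work, as an engineer would, in place of code of your own. Each camera call takes 0.05 s, during which the arm holds its last target.

## Task

We are changing over to the wide brown tape roll and need the spacer sleeve that is exactly as tall as that roll, which lies flat on the table. Lift that one sleeve off its peg, keep it upright, and hold it steady and level in the air about 8 cm above the top of the roll, centred over it, so that I can compare the two; finish while holding it there, without putting it down or letting go. Leave the roll, the other sleeves and everything else where they are.

Things in the scene. Friction and masses are not known exactly. Their poses are not given: they have to be found in the camera images.
- rack: Fixed wooden board, 80 (x) x 260 (y) x 16 mm, with three upright steel pegs, 14 mm thick and 24 mm high above the board, at its x = 0, y = -80, 0, +80 mm. Origin: centre of its underside, on the table; z up. On each peg stands one sleeve, its underside 16 mm above the table; which sleeve is on which peg varies.
- sleeve_a: Short grey plastic spacer sleeve: a plain tube, 40 mm outside, 26 mm bore, 32 mm tall, open at both ends, standing loosely (some 6 mm of play each way) over a peg. Origin: centre of its underside; z along the tube, up. About 50 g.
- sleeve_b: Middle-sized grey plastic spacer sleeve of the same look: 40 mm outside, 26 mm bore, 48 mm tall, standing over a peg. Origin: centre of its underside; z along the tube, up. About 70 g.
- sleeve_c: Tall grey plastic spacer sleeve of the same look: 40 mm outside, 26 mm bore, 64 mm tall, standing over a peg. Origin: centre of its underside; z along the tube, up. About 100 g.
- wide_roll: Wide roll of brown packing tape lying flat on the table, loose: 92 mm across, 48 mm high. Origin: centre of its underside, on the table; z up.
- narrow_roll: Bystander: narrow roll of cream tape lying flat, loose, 82 mm across, 24 mm high. Origin: centre of its underside.
- wood_stamp: Bystander: wooden hand stamp standing on its foot, loose, 27 x 48 mm, 62 mm high. Origin: centre of its underside.
- nut_can: Bystander: full clear can of nuts with a white lid, loose, 70 mm across, 45 mm high. Origin: centre of its underside.
- spring_clip: Bystander: black spring clip standing on its mouth, loose, 31 x 40 mm, 37 mm high. Origin: centre of its underside.
Mind the look-alikes: they are no part of the job. What is shaped like the sleeve_c but blue is not meant.

How it is judged:
By the outcome, as a careful person would: the job done as asked, in the order asked, and still so for the second after the job is handed in, while the arm keeps its last pose, push and grip.
It also fails if it takes over 40 s, if anything falls off the work surface, if the arm or the gripper's body presses on something with over 40 N, if the wrist force passes 120 N, or if a joint passes its speed limit or range.

## Working session

There is one attempt and no reset: what is moved stays moved. The work goes in short steps, Python scripts to look and compute and a tool call to move; the robot and the scene stay as the last step left them, time stands still between calls to the robot, and variables do not carry over. Pictures are saved under pics/ and viewed, and the job is handed in when it is done.

Besides the shell and the picture viewer there is one more tool, called as name(argument=value, ...), one argument or row to a line, values as JSON. step_arm: Moves the arm, as the interface text tells. Its arguments: {"type":"object","properties":{"series":{"type":"array","items":{"type":"number"}}},"required":["series"]}

```bash
mkdir -p pics; python3 - <<'E'
from plant import ctrl, vision
import cv2
for n in ("scene","top"):
    im=vision.read_camera(n); cv2.imwrite(f"pics/{n}0.png",im[:,:,::-1]); print(n,vision.calibration(n))
print(ctrl.get_obs(), ctrl.tcp_to_tips)
E
```

```text
scene {'mtx': array([[372.49954417,   0.        , 248.86408756],
       [  0.        , 372.49954417, 187.53494353],
       [  0.        ,   0.        ,   1.        ]]), 'k1': -0.10936279604997416, 'xyz': array([-0.06807192, -0.57047451,  0.48848952]), 'attitude': array([-1.88655002,  1.01198283, -0.55432436])}
top {'mtx': array([[442.26270797,   0.        , 250.21904234],
       [  0.        , 442.26270797, 198.22402288],
       [  0.        ,   0.        ,   1.        ]]), 'k1': -0.06877371703521365, 'xyz': array([ 0.41081133, -0.14441626,  1.13209715]), 'attitude': array([-2.15144651,  2.20287612, -0.10169869])}
{'t': 0.1, 'joint_pos': array([ 1.0895156 ,  0.41791183, -0.01027797,  1.61408334,  0.00468812,
        1.11068319, -0.0529872 ]), 'qd': array([ 6.20741711e-06, -3.54088293e-04,  1.10288137e-04, -1.42636841e-03,
       -3.98661059e-04,  5.63328186e-04, -1.62204507e-03]), 'tau': array([ 1.64480814e-03, -8.65812635e+01,  6.80398811e-01, -4.35634553e+01,
        1.91771518e-02,  4.93865446e-03, -4.91457115e-05]), 'ee_pos': array([ 0.26595726, -0.56529187,  0.25273733]), 'tool_rot': array([ 0.87998797,  1.38669047, -0.87917201]), 'ft_force': array([ 0.18244494, -0.33732408,  0.32204033]), 'ft_torque': array([0.02694713, 0.04898986, 0.03531829]), 'gripper_width': 0.0850742036644382} 0.022
```

View pics/scene0.png

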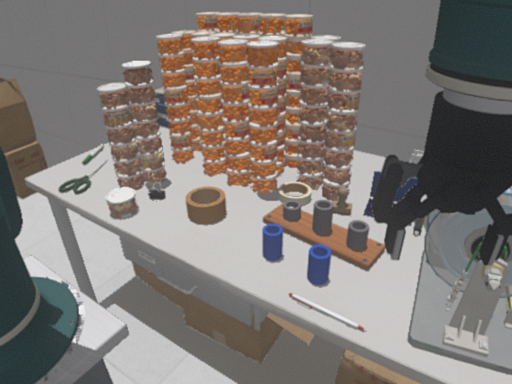

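View pics/top0.png

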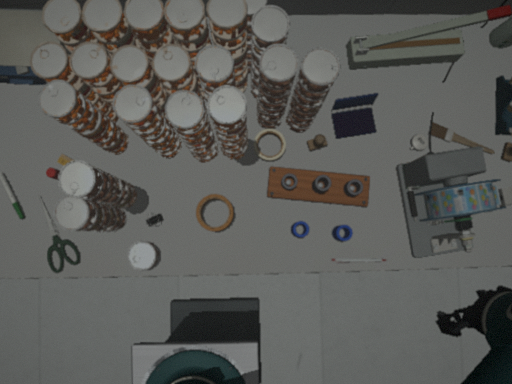

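Candidates for the sleeve in the scene view are the three grey tubes on the rack at about (292,211), (322,218) and (357,236). The two blue tubes at (272,242) and (319,264) are look-alikes and are excluded. The brown wide roll is at (206,205), and the cream roll at (295,193) is not it. Next I'll measure and check in a close crop.

```bash
cat > h.py <<'E'
import numpy as np, cv2
from scipy.spatial.transform import Rotation as R
from plant import ctrl, vision
def ray(n,uv):
    c=vision.calibration(n); d=np.array([c['k1'],0,0,0,0.])
    p=cv2.undistortPoints(np.array(uv,float).reshape(-1,1,2),c['mtx'],d).reshape(-1,2)
    return c['xyz'], R.from_rotvec(c['attitude']).apply(np.c_[p,np.ones(len(p))])
def onz(n,uv,z):
    o,d=ray(n,uv); return o+d*((z-o[2])/d[:,2])[:,None]
def proj(n,P):
    c=vision.calibration(n); Rm=R.from_rotvec(c['attitude']).inv()
    q=Rm.apply(np.atleast_2d(P)-c['xyz'])
    return cv2.projectPoints(q,np.zeros(3),np.zeros(3),c['mtx'],np.array([c['k1'],0,0,0,0.]))[0].reshape(-1,2)
E
python3 - <<'E'
from h import *
a=cv2.imread('pics/scene0.png');b=cv2.imread('pics/top0.png')
cv2.imwrite('pics/c1.png',cv2.resize(a[170:290,180:390],None,fx=3.8,fy=3.8,interpolation=cv2.INTER_CUBIC))
cv2.imwrite('pics/c2.png',cv2.resize(b[120:250,185:385],None,fx=4,fy=4,interpolation=cv2.INTER_CUBIC))
hsv=cv2.cvtColor(b,cv2.COLOR_BGR2HSV)
m=cv2.inRange(hsv,(5,80,50),(20,255,255)); m[:150]=0
n,l,s,c=cv2.connectedComponentsWithStats(m)
for i in range(1,n):
    if s[i,4]>100: print(s[i],c[i], onz('top',[c[i]],.048),hsv[l==i].mean(0))
m=(l==1+np.argmax([s[i,4]*(abs(c[i][0]-318)<20) for i in range(1,n)])).astype(np.uint8)
k=max(cv2.findContours(m,0,2)[0],key=cv2.contourArea); r=cv2.minAreaRect(k); box=cv2.boxPoints(r)
print(r,onz('top',box,.016))
E
```

```text
[ 267  167  103   39 2249] [316.56202757 186.78835038] [[ 0.53270085 -0.31423724  0.048     ]] [ 12.28368164 127.75322365  88.94753224]
[196 194  38  37 430] [214.11860465 212.08604651] [[ 0.47610525 -0.06020616  0.048     ]] [ 15.54418605 115.79767442  97.39767442]
((318.17877197265625, 186.1866455078125), (100.66686248779297, 30.38787841796875), 5.630682945251465) [[ 0.51480083 -0.19139674  0.016     ]
 [ 0.59211215 -0.20111813  0.016     ]
 [ 0.56097236 -0.45714993  0.016     ]
 [ 0.48360591 -0.44570612  0.016     ]]
```

View pics/c1.png

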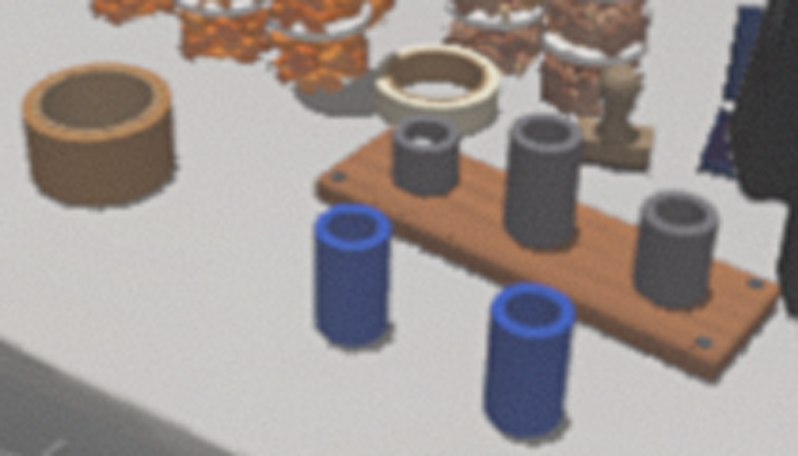

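View pics/c2.png

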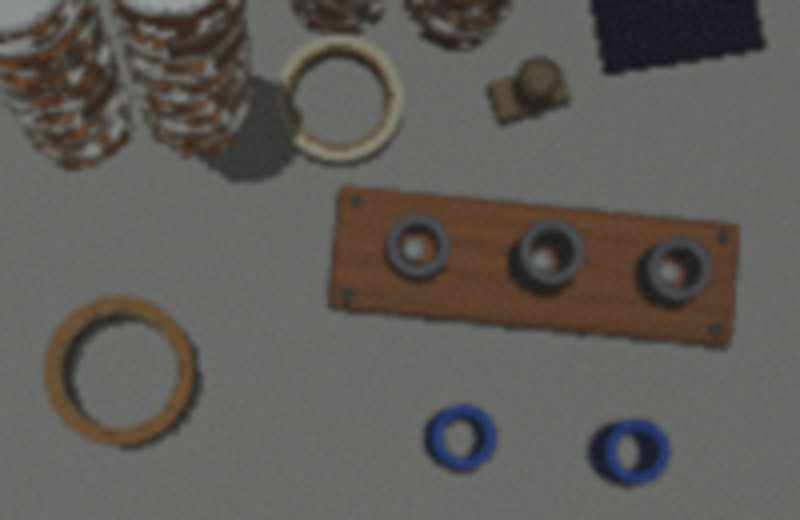

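In the crops, the rack sleeves from left to right are short, tall and middle. The middle one is the sleeve I want, at scene (357,236) and top (355,187). I'll triangulate its rim and the roll's rim.

```bash
cat > m.py <<'E'
from h import *
def tri(u,v):
    o1,d1=ray('top',[u]);o2,d2=ray('scene',[v]);d1=d1[0];d2=d2[0]
    s=np.linalg.lstsq(np.c_[d1,-d2],o2-o1,rcond=None)[0]; p,q=o1+s[0]*d1,o2+s[1]*d2
    return (p+q)/2,np.linalg.norm(p-q)
E
python3 - <<'E'
from m import *
# hand-read rim ellipse centres from crops
C1=lambda x,y:(180+(x+.5)/3.8-.5,170+(y+.5)/3.8-.5); C2=lambda x,y:(185+(x+.5)/4-.5,120+(y+.5)/4-.5)
for n,t,s in [("right",(680,270),(679,214)),("mid",(552,252),(545,134)),("left",(417,246),(426,134)),("roll",(120,370),(98,103)),("bl1",(462,437),(353,228)),("bl2",(637,452),(532,311))]:
    print(n,C2(*t),C1(*s),tri(C2(*t),C1(*s)))
a=cv2.imread('pics/scene0.png');b=cv2.imread('pics/top0.png')
# threshold light-grey ring
for n,im,(cx,cy),r in [('top',b,C2(680,270),13),('scene',a,C1(679,214),14)]:
    x,y=int(cx),int(cy); p=im[y-r:y+r,x-r:x+r]; h=cv2.cvtColor(p,cv2.COLOR_BGR2HSV)
    print(n);print(h[::2,::1,2]); 
print(onz('top',[C2(680,270)],.064),onz('scene',[C1(679,214)],.064))
print(onz('top',[C2(120,370)],.048),onz('scene',[C1(98,103)],.048))
o=ctrl.get_obs(); print(R.from_rotvec(o['tool_rot']).as_matrix().round(3))
# project model rims as check
v=a.copy();w=b.copy()
for (P,rad) in [((.532,-.403,.064),.02)]: pass
E
```

```text
right (354.625, 187.125) (358.3157894736842, 225.94736842105263) (array([ 0.5285185 , -0.40622787,  0.0614752 ]), np.float64(0.0012777886168101292))
mid (322.625, 182.625) (323.0526315789474, 204.89473684210526) (array([ 0.53940162, -0.32509233,  0.07690057]), np.float64(0.0007790098296960562))
left (288.875, 181.125) (291.7368421052632, 204.89473684210526) (array([ 0.54928799, -0.24728084,  0.04517947]), np.float64(0.002045349205739769))
roll (214.625, 212.125) (205.42105263157896, 196.73684210526315) (array([ 0.47643303, -0.06136671,  0.04394839]), np.float64(0.0006191322806755994))
bl1 (300.125, 228.875) (272.5263157894737, 229.63157894736844) (array([ 0.43044411, -0.26962706,  0.06043815]), np.float64(0.0024873831107561804))
bl2 (343.875, 232.625) (319.63157894736844, 251.4736842105263) (array([ 0.41833558, -0.37516544,  0.06143919]), np.float64(0.0015240645574427455))
top
[[ 90  86  88  85  84  87  87  86  85  82  84  83  86  84  87  93  98  94
   99  96  98  99  97  98 100 102]
 [ 99  99  98  97  97  98  94  93  94  94  93  95  90  94  92  94  90  91
   90  86  83  81  83  85  
[... 2385 characters left out ...]
[173 174 173 145  95  73  71  74  78  80  87  94 103 105 113 116 114 117
  112 110 105  96  84  81 128 186 199 197]
 [169 169 160 127  82  74  76  76  80  77  78  78  81  76  79  80  79  83
   78  81  77  80  75  94 149 194 202 199]
 [170 169 152 115  76  76  75  78  76  81  77  80  80  81  80  80  82  79
   81  80  79  77  81 118 174 202 200 200]
 [173 169 142 101  74  74  76  75  78  78  80  78  83  79  81  80  82  82
   83  80  84  77  85 129 186 198 197 200]]
[[ 0.52795329 -0.40501667  0.064     ]] [[ 0.52548906 -0.40768773  0.064     ]]
[[ 0.4759806  -0.06144825  0.048     ]] [[ 0.47167166 -0.06623841  0.048     ]]
[[-0.001  0.905  0.426]
 [ 0.001  0.426 -0.905]
 [-1.    -0.    -0.001]]
```

step_arm(
  series=[0.2, 0.89, 0, 0, 0, 0.95, 0, 0.2, 0.89, 0, 0, 0, 0.95, 0, 0.2, 0.89, 0, 0, 0, 0.95, 0, 0.2, 0.89, 0, 0, 0, 0.95, 0, 0.2, 0.89, 0, 0, 0, 0.95, 0, 0.2, 0.89, 0, 0, 0, 0.95, 0, 0.7, 0, 0, 0, 0, 0.95, 0, 0.7, 0, 0, 0, 0, 0.95, 0, 0.7, 0, 0, 0, 0, 0.95, 0, 0.7, 0, 0, 0, 0, 0.95, 0],
)

```text
t: 0.93
ee_pos: [0.3869, -0.4051, 0.2532]
tool_rot: [0.234, 1.558, -0.234]
ft_force: [-0.3, -0.7, -0.4]
gripper_width: 0.0852
```

step_arm(
  series=[0.7, 0, 0, 0, 0, 0.5, 0, 0.7, 0, 0, 0, 0, 0.5, 0, 0.7, 0, 0, 0, 0, 0.5, 0, 0.7, 0, 0, 0, 0, 0.5, 0, 0.7, 0, -0.2, 0, 0, 0, 0, 0.7, 0, -0.5, 0, 0, 0, 0, 0.47, 0, -0.8, 0, 0, 0, 0, 0, 0, -0.8, 0, 0, 0, 0, 0, 0, -0.5, 0, 0, 0, 0, 0, 0, 0, 0, 0, 0, 0],
)

```text
t: 1.77
ee_pos: [0.5249, -0.4042, 0.1653]
tool_rot: [0.102, 1.573, -0.097]
ft_force: [-0.6, -0.5, 0.1]
gripper_width: 0.0852
```

```bash
python3 - <<'E'
from h import *
for n in ("scene","top"):
    im=vision.read_camera(n); cv2.imwrite(f"pics/{n}1.png",im[:,:,::-1])
a=cv2.imread('pics/scene1.png');b=cv2.imread('pics/top1.png')
x=cv2.resize(a[110:290,250:430],(400,400),interpolation=cv2.INTER_CUBIC)
y=cv2.resize(b[110:260,280:430],(400,400),interpolation=cv2.INTER_CUBIC)
cv2.imwrite('pics/d1.png',np.hstack([x,y]))
o=ctrl.get_obs(); print(o['ee_pos'],R.from_rotvec(o['tool_rot']).as_matrix().round(3),o['joint_pos'].round(2))
E
```

```text
[ 0.52604838 -0.40528172  0.1692896 ] [[-0.001  0.127  0.992]
 [ 0.001  0.992 -0.127]
 [-1.     0.    -0.001]] [ 0.8   0.58 -0.27  1.57  0.17  1.01  0.35]
```

View pics/d1.png

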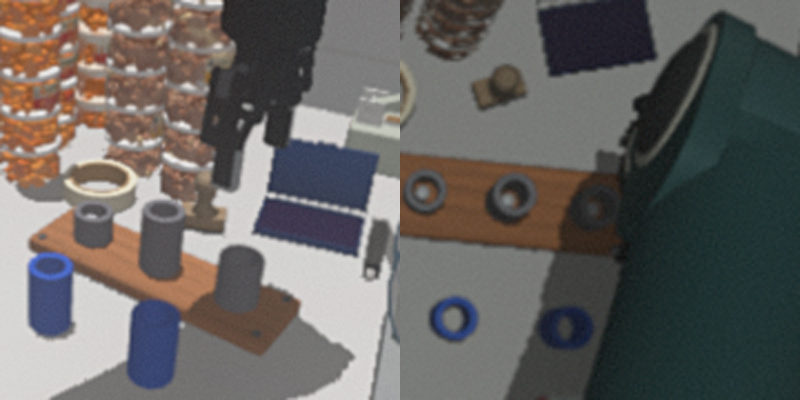

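The gripper is above the middle sleeve with the jaws aligned across the rack, and the neighbouring sleeves are clear. I'm descending now.

step_arm(
  series=[0.03, 0, -0.6, 0, 0, 0, 0, 0, 0, -0.6, 0, 0, 0, 0, 0, 0, -0.6, 0, 0, 0, 0, 0, 0, -0.6, 0, 0, 0, 0, 0, 0, -0.5, 0, 0, 0, 0, 0, 0, -0.4, 0, 0, 0, 0, 0, 0, -0.4, 0, 0, 0, 0, 0, 0, -0.3, 0, 0, 0, 0, 0, 0, 0, 0, 0, 0, 0, 0, 0, 0, 0, 0, 0, 0],
)

```text
t: 2.7
ee_pos: [0.5272, -0.4053, 0.0493]
tool_rot: [0.1, 1.569, -0.1]
ft_force: [0.4, 0.4, 0.2]
gripper_width: 0.0854
```

```bash
python3 - <<'E'
from h import *
im=vision.read_camera("scene")[:,:,::-1]; cv2.imwrite("pics/e1.png",cv2.resize(im[140:290,290:440],(600,600),interpolation=cv2.INTER_CUBIC))
o=ctrl.get_obs(); print(o['ee_pos'],o['ft_force'],o['gripper_width'])
E
```

```text
[ 0.52742884 -0.40549361  0.04981028] [ 0.30409368 -0.35900303 -0.32860735] 0.08539070993527224
```

View pics/e1.png

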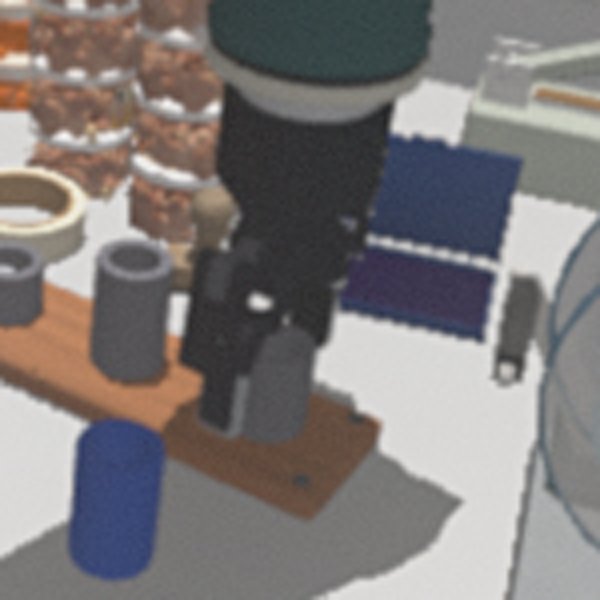

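step_arm(
  series=[0, 0, 0, 0, 0, 0, 0.3, 0, 0, 0, 0, 0, 0, 0.4, 0, 0, 0, 0, 0, 0, 0.5, 0, 0, 0, 0, 0, 0, 0.6, 0, 0, 0, 0, 0, 0, 0.7, 0, 0, 0, 0, 0, 0, 0.8, 0, 0, 0, 0, 0, 0, 1, 0, 0, 0, 0, 0, 0, 1, 0, 0, 0, 0, 0, 0, 1, 0, 0, 0, 0, 0, 0, 1],
)

```text
t: 3.58
ee_pos: [0.5274, -0.4055, 0.05]
tool_rot: [0.1, 1.568, -0.101]
ft_force: [-2.1, 1.2, 6.6]
gripper_width: 0.0383
```

step_arm(
  series=[0, 0, 0, 0, 0, 0, 1, 0, 0, 0.2, 0, 0, 0, 1, 0, 0, 0.3, 0, 0, 0, 1, 0, 0, 0.5, 0, 0, 0, 1, 0, 0, 0.6, 0, 0, 0, 1, 0, 0, 0.6, 0, 0, 0, 1, 0, 0, 0.6, 0, 0, 0, 1, 0, 0, 0.6, 0, 0, 0, 1, 0, 0, 0.33, 0, 0, 0, 1, 0, 0, 0, 0, 0, 0, 1],
)

```text
t: 4.42
ee_pos: [0.528, -0.406, 0.1645]
tool_rot: [0.098, 1.565, -0.102]
ft_force: [-0.2, -0.3, -0.7]
gripper_width: 0.0388
```

```bash
python3 - <<'E'
from h import *
im=vision.read_camera("scene")[:,:,::-1]; cv2.imwrite("pics/f1.png",cv2.resize(im[140:290,290:440],(600,600),interpolation=cv2.INTER_CUBIC))
o=ctrl.get_obs(); print(o['ee_pos'],o['ft_force'],o['gripper_width'],o['t'])
E
```

```text
[ 0.52746464 -0.40563216  0.16261803] [ 0.29924282 -0.60777602 -1.50615505] 0.03860920463524202 4.4667
```

View pics/f1.png

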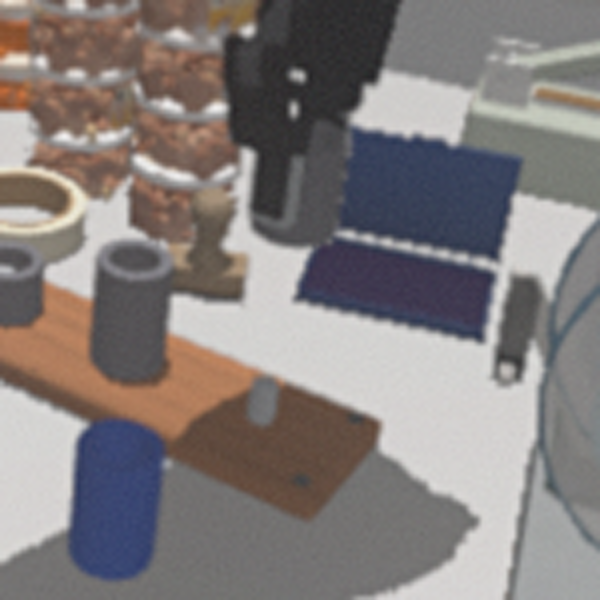

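```bash
python3 - <<'E'
from h import *
print("stack fronts",onz('scene',[(263,192),(237,186),(215,174),(338,205)],0).round(3))
for z in (.3,.4,.5,.6): print(z,onz('top',[(400,116),(380,150)],z).round(3).tolist())
print("stack tops",[(z,onz('top',[(228,105),(318,68)],z).round(3).tolist()) for z in (.3,.4,.5)])
vv=vision.read_camera("top")[:,:,::-1]; cv2.imwrite("pics/t2.png",vv)
E
```

```text
stack fronts [[ 0.628 -0.123  0.   ]
 [ 0.618 -0.047  0.   ]
 [ 0.641  0.046  0.   ]
 [ 0.672 -0.311  0.   ]]
0.3 [[0.639, -0.443, 0.3], [0.573, -0.4, 0.3]]
0.4 [[0.612, -0.407, 0.4], [0.553, -0.369, 0.4]]
0.5 [[0.584, -0.371, 0.5], [0.534, -0.339, 0.5]]
0.6 [[0.557, -0.336, 0.6], [0.514, -0.308, 0.6]]
stack tops [(0.3, [[0.667, -0.11, 0.3], [0.738, -0.287, 0.3]]), (0.4, [[0.636, -0.114, 0.4], [0.699, -0.27, 0.4]]), (0.5, [[0.606, -0.118, 0.5], [0.66, -0.253, 0.5]])]
```

View pics/t2.png

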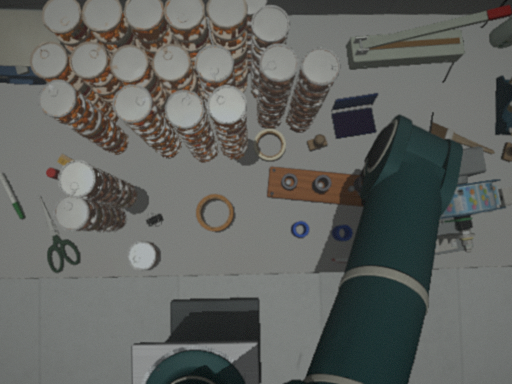

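Front edge of the can stacks is at x≥0.618 and the wrist reaches about 0.085 m ahead of the TCP. I'll pull x in first and then traverse in y.

step_arm(
  series=[-0.2, 0, 0, 0, 0, 0, 1, -0.4, 0.1, 0, 0, 0, 0, 1, -0.4, 0.3, 0, 0, 0, 0, 1, -0.4, 0.5, 0, 0, 0, 0, 1, -0.3, 0.6, 0, 0, 0, 0, 1, 0, 0.7, 0, 0, 0, 0, 1, 0, 0.7, 0, 0, 0, 0, 1, 0, 0.7, 0, 0, 0, 0, 1, 0, 0.7, 0, 0, 0, 0, 1, 0, 0.7, 0, 0, 0, 0, 1],
)

```text
t: 5.35
ee_pos: [0.475, -0.2542, 0.1602]
tool_rot: [0.101, 1.57, -0.1]
ft_force: [0.6, 0.1, -1.7]
gripper_width: 0.0387
```

step_arm(
  series=[0, 0.7, 0, 0, 0, 0, 1, 0, 0.7, 0, 0, 0, 0, 1, 0, 0.7, 0, 0, 0, 0, 1, 0, 0.7, 0, 0, 0, 0, 1, 0, 0.7, 0, 0, 0, 0, 1, 0, 0.7, 0, 0, 0, 0, 1, 0, 0.6, 0, 0, 0, 0, 1, 0, 0.5, 0, 0, 0, 0, 1, 0, 0.3, 0, 0, 0, 0, 1, 0, 0.2, 0, 0, 0, 0, 1],
)

```text
t: 6.18
ee_pos: [0.4755, -0.0805, 0.1606]
tool_rot: [0.1, 1.57, -0.099]
ft_force: [0.2, -1.4, -1.2]
gripper_width: 0.039
```

step_arm(
  series=[0, 0.2, 0, 0, 0, 0, 1, 0, 0.26, 0, 0, 0, 0, 1, 0, 0.15, 0.05, 0, 0, 0, 1, 0, 0.05, 0, 0, 0, 0, 1, 0, 0, 0, 0, 0, 0, 1, 0, 0, 0, 0, 0, 0, 1, 0, 0, 0, 0, 0, 0, 1, 0, 0, 0, 0, 0, 0, 1, 0, 0, 0, 0, 0, 0, 1, 0, 0, 0, 0, 0, 0, 1],
)

```text
t: 7.02
ee_pos: [0.4761, -0.0617, 0.1626]
tool_rot: [0.1, 1.569, -0.1]
ft_force: [0.5, -0.2, -0.3]
gripper_width: 0.0384
```

```bash
python3 - <<'E'
from h import *
a=vision.read_camera("scene")[:,:,::-1]; b=vision.read_camera("top")[:,:,::-1]
cv2.imwrite("pics/g_s.png",a);cv2.imwrite("pics/g_t.png",b)
cv2.imwrite("pics/g1.png",cv2.resize(a[110:235,140:270],(624,600),interpolation=cv2.INTER_CUBIC))
o=ctrl.get_obs(); print(o['ee_pos'],R.from_rotvec(o['tool_rot']).as_matrix().round(3),o['gripper_width'],o['t'])
E
```

```text
[ 0.47607432 -0.0615768   0.16264585] [[-0.     0.127  0.992]
 [-0.     0.992 -0.127]
 [-1.    -0.    -0.   ]] 0.03846665587697132 7.1167
```

View pics/g1.png

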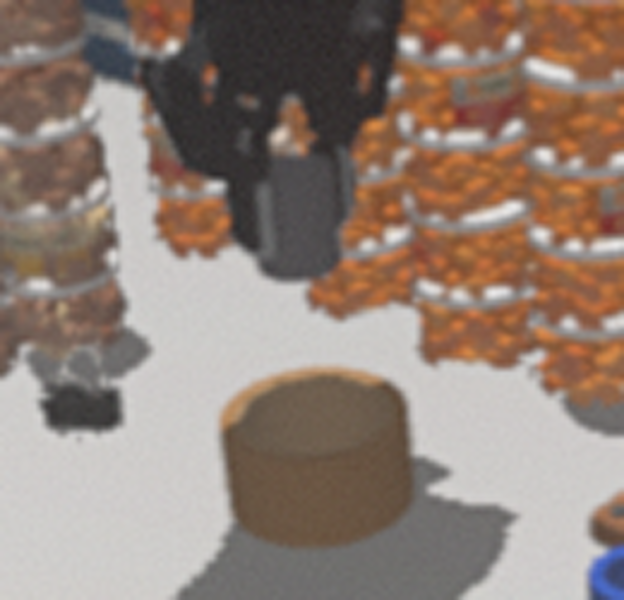

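View pics/g_t.png

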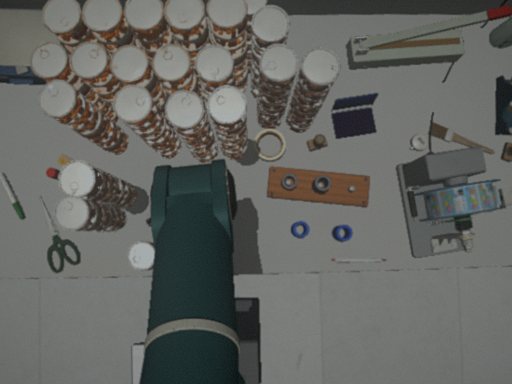

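View pics/g_s.png

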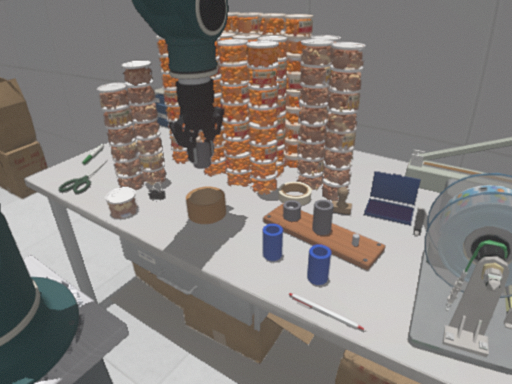

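```bash
python3 - <<'E'
from h import *
t=np.linspace(0,2*np.pi,73)
def circ(c,z,r): 
    p=proj('scene',np.c_[c[0]+r*np.cos(t),c[1]+r*np.sin(t),0*t+z]); g=(p-[140,110]+.5)*4.8-.5
    return 'L',g[:,0].min().round(),'R',g[:,0].max().round(),'T',g[:,1].min().round(),'B',g[:,1].max().round()
c=(.4761,-.0616)
print('sleeve bottom',circ(c,.1286,.02)); print('sleeve top',circ(c,.1766,.02))
print('roll top',circ(c,.048,.046)); print('roll bottom',circ(c,0,.046))
E
```

```text
sleeve bottom ('L', np.float64(256.0), 'R', np.float64(343.0), 'T', np.float64(242.0), 'B', np.float64(281.0))
sleeve top ('L', np.float64(246.0), 'R', np.float64(336.0), 'T', np.float64(147.0), 'B', np.float64(183.0))
roll top ('L', np.float64(219.0), 'R', np.float64(410.0), 'T', np.float64(364.0), 'B', np.float64(463.0))
roll bottom ('L', np.float64(230.0), 'R', np.float64(415.0), 'T', np.float64(445.0), 'B', np.float64(549.0))
```

The observed outlines of the sleeve and roll match the predicted concentric ones to about 1 px, roughly 1–2 mm. The sleeve underside is at about z = 0.129, the roll top is at 0.048, and the arm is still. I'm handing in.

```bash
python3 - <<'E'
from plant import ctrl,workorder
o=ctrl.get_obs();print(o['gripper_width'],abs(o['qd']).max()); print(workorder.close_job())
E
```

```text
0.03846665587697132 0.001842870818723555
the job is handed in; nothing more can be done
None
```

I lifted the middle-sized sleeve (sleeve_b, 48 mm, the same height as the brown roll) off its peg. The arm is now holding it upright over the wide brown roll, and the job is handed in.

**Final checks**
- **Height:** from the arm's measured position, the sleeve's underside is about 80 mm above the top of the roll.
- **Centring:** the sleeve and roll outlines in the scene camera match the predicted centred ones to about 1 px, roughly 1–2 mm.
- **Hold:** the tool is vertical, the joints are still and the grip is firm. I took the sleeve as level from the vertical tool and from its sides looking parallel in the picture; I did not measure its tilt.
- **Other objects:** in the last pictures the other sleeves, both blue tubes, the rolls and the bystanders look unmoved. I did not measure this.

**Disagreements**
- The two-camera heights came out about 3–4 mm low for all the sleeves and the roll. I took this as camera calibration and used the stated sizes.
- The gripper reads 38.5 mm on the 40 mm sleeve.

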